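# Seat the four-toothed turning key in the sesame mill

## Robot

A 6-joint arm with a two-finger parallel gripper is mounted at the origin on the work surface. World frame = base frame: x ahead of the robot, y to its left, z up, the work surface at z = 0. Lengths are in mm, angles in rad, forces in N, time in s.
With the tool pointing down it reaches from about 375 to 900 mm from the base axis. Payload 3.1 kg.
Tool frame: the origin (TCP) lies at the very end of the fingers, on their centre line; the grasp point (between the pads) lies 19 mm behind it; z points along the fingers, y is the line along which they close (so a half turn about z gives the same grasp; the last joint's range is limited). The gripper opens to 85 mm and grips with 20 to 120 N. Pads are 22 mm wide; open, the fingers measure 114 mm over their backs; the gripper's body (76 mm by 85 mm) begins 54 mm behind the grasp point. The pads swing forward as they close: fully open they stand 13 mm farther back than shut.
Start: joints at [-1.294, 0.527, 1.433, -0, 1.181, -0.178], TCP at [275.131, -561.159, 231.31] pointing down, gripper open.
Joint ranges: [-3.08, 3.08], [-0.75, 2.2], [0.22, 2.44], [-1.43, 4.57], [0, 2.65], [-2.85, 2.85]. Speed limits (rad/s): [2.79, 2.79, 3.14, 3.14, 3.14, 3.14].

## Interface

Orientations are given as a 3x3 rotation matrix whose columns are the frame's x, y, z axes.
In Python, from cell import observe, read_camera, get_calibration, close_job, find_in, trace, mark_of gives the robot as it stands. The module is installed in compiled form; this text tells all that it offers.
- The arm moves only by the tool carry_out, never from a script. Its argument "rows" is a list of rows, each a list of 3 entries, a list of its own where there are three numbers: the shift along the tool's x, y, z in m, then the turn, a rotation vector about the tool's x, y, z in rad, then the gripper's target within -1 to 1 (shut at 1, half-way at 0, fully open at -1). In form: [[[dx, dy, dz], [rx, ry, rz], fingers], ...]. A call has 1 to 20 rows; each row shifts and turns the commanded pose from where the row before left it, along the tool's axes as they then stand; what a row does not reach is not made up. A row lasts 1/12 s, in which the tool goes at most 41.7 mm and 7.16 degrees, less where a joint would pass 70% of its speed; a pose out of reach is approached as far as the arm can. A call is refused whole if a number of a shift passes 0.0417 or a number of a turn 0.125, either way. A call with a gripper value outside its range is refused whole. The fingers move at their own pace and stop on an object; "newtons" is the grip in N (left out, the last holds). Time passes only in rows, so rows that do not move let the fingers close. It gives the time, the measured TCP pose, the force, the opening and the grip force at its end, in the units of the state.
- observe(): the state, without advancing time (a new reading comes with each control period).
- read_camera(name): name is "scene" or "top" or "wrist"; returns the picture (480x640x3 uint8, red, green, blue); there is no depth.
- get_calibration(name): a dict with "intrinsics" (3x3 intrinsics, pixels), "R" (3x3) and "t" (3): a world point X has camera coordinates R X + t. Camera axes: x right, y down, z forward; pixel columns grow to the right and rows downward; lengths in mm; the calibration is good to about 2 mm. A picture is of the moment at which its call begins: read the wrist's pose just before it. get_calibration takes no time and is no camera call; for the wrist camera it gives the pose at the moment of the call.
- close_job(): hands the job in; it is judged then, once.
Trained networks look in the newest picture that a camera, given by its name, has taken for a name from the list of things; names that differ only in an ending like _2 or _b are one class to them, and where a whole thing is asked for, a point or a joint stands for the part that bears it (a point fixed in the world has none). Each returns a list of dicts, best first, with "p" (0 to 1); they miss things now and then, are a little off and sometimes report something else, mostly with a low value. They report only what shows in the picture. A call takes as long as a camera call. They do not tell look-alikes from the thing itself.
- find_in(camera, label): "centre" ([x, y, z] in mm, in world coordinates, good to about 4 mm: the middle of the surface that is visible of it).
- trace(camera, label): "region" (480x640 bool, what is visible of it).
- mark_of(camera, label): "centre" ([x, y, z] in mm, in world coordinates, good to about 4 mm: a listed point, or the origin of a listed thing).
The state is a dict: "clock": time; "q": joint angles; "dq": joint speeds; "joint_efforts": joint torques, N m; "eef_pos": TCP position; "ee_rot": TCP orientation; "ft_force": force on the tool from outside, world axes, zero at the start; "ft_torque": the same for the moment, N m; "opening": finger opening in mm; "gripper_force": force on a finger pad.
Only numpy, scipy, OpenCV 4.12 (cv2) and the standard library are available. Lean on these libraries where they do the work, as an engineer would, in place of code of your own. Each camera call takes 0.05 s, during which the arm holds its last target. There are 200 camera calls.

## Task

Get the sesame mill ready for the bento: pick up the turning key with four teeth by its wooden bar, turn it so that its teeth line up with the cross-shaped socket in the top of the mill, and push it fully home before you let go of it. Leave the three-toothed key and the plain round press standing where they are.

Things in the scene. Friction and masses are not known exactly. Their poses are not given: they have to be found in the camera images.
- key_four: Loose upright turning key, 64 mm tall, about 0.16 kg. Steel foot: cross of four teeth, 18 mm tall, along its +x, +y, -x, -y; tips 40 mm from the axis, teeth 14 mm wide, hub 32 mm across. On a 14 mm stem, a wooden bar grip 36 mm long (along x), 14 mm thick (along y), 40 to 64 mm above the origin. Origin: centre of the underside; z up.
- mill_socket (a point): Centre of the mouth of the cross-shaped socket in the mill (fixed, 116 mm square, 60 mm high, wooden with grey metal top, foot 128 mm); on its flat top, z up. Socket 18 mm deep, flat floor; slots along this point's +x, +y, -x, -y, 28 mm wide, reaching 48 mm out: play 7 mm or 10 degrees, any quarter turn fits. Fully home, the key's origin is 18 mm below this point, teeth flush with the top.
- key_three: Look-alike key, loose, standing upright: same stem, bar grip and height as the four-toothed key, but with three teeth at 120 degrees (tips 40 mm from the axis, the first along +x). It does not belong in this mill. Origin: centre of the underside; z up.
- round_press: Look-alike press, loose, standing upright: same stem, bar grip and height, but its foot is a plain round disc 74 mm in diameter without teeth. It does not belong in this mill. Origin: centre of the underside; z up.
Things that resemble listed ones, but are neither listed nor needed, are in the scene too. Leave any pink or red look-alike of the key_four alone. Leave any red look-alike of the part that bears mill_socket alone.

How it is judged (in metres and radians):
On the way:
1. the four-toothed key is in the socket, within 5 mm of fully home, while the fingers still hold it (z of key_four in the frame of mill_socket below -0.013 m and horizontal distance between key_four and mill_socket below 0.012 m and (angle between the x axis of key_four and the x axis of mill_socket, either way round below 0.35 rad or angle between the x axis of key_four and the y axis of mill_socket, either way round below 0.35 rad) and angle between key_four's own z axis and vertical below 0.12 rad and contact force between the fingers and key_four above 1 N), for 0.1 s.
At the end, for the whole second after the job is handed in: The four-toothed key stands in the mill's socket with its teeth in the slots: its origin within 4 mm of fully home, within 12 mm of the socket's axis sideways, its teeth within 20 degrees of the slots, upright within 7 degrees, at rest and released (z of key_four in the frame of mill_socket below -0.014 m and horizontal distance between key_four and mill_socket below 0.012 m and (angle between the x axis of key_four and the x axis of mill_socket, either way round below 0.35 rad or angle between the x axis of key_four and the y axis of mill_socket, either way round below 0.35 rad) and angle between key_four's own z axis and vertical below 0.12 rad and linear speed of key_four below 0.02 m/s); the robot touches nothing.
It fails at once if the three-toothed key is moved more than 30 mm or tipped over (distance of key_three from where it was at the start of the episode above 0.03 m or angle between key_three's own z axis and vertical above 0.5 rad).
It fails at once if the round press is moved more than 30 mm or tipped over (distance of round_press from where it was at the start of the episode above 0.03 m or angle between round_press's own z axis and vertical above 0.5 rad).
It also fails if it takes over 35 s, if anything falls off the work surface, if the arm or the gripper's body presses on something with over 40 N, if the wrist force passes 120 N, or if a joint passes its speed limit or range.

## Working session

There is one attempt and no reset: what is moved stays moved. The work goes in short steps, Python scripts to look and compute and a tool call to move; the robot and the scene stay as the last step left them, time stands still between calls to the robot, and variables do not carry over. Pictures are saved under pics/ and viewed, at most 10 in all, crops included, and the job is handed in when it is done.

Besides the shell and the picture viewer there is one more tool, called after "Call:" by a JSON object that holds its "api" and its "payload", one argument or row to a line. carry_out: Moves the arm, as the interface text tells. Its arguments: {"type":"object","properties":{"rows":{"type":"array","items":{"type":"array"}},"newtons":{"type":"number"}},"required":["rows"]}

```bash
mkdir -p pics
python3 - <<'E'
from cell import *
import cv2,numpy as np
s=observe();print(s['clock'],s['eef_pos'],np.round(s['ee_rot'],3).tolist(),s['opening'])
for c in ['top','scene']:
    im=read_camera(c);cv2.imwrite(f'pics/{c}0.png',im[:,:,::-1])
    k=get_calibration(c);K,R,t=map(np.array,(k['intrinsics'],k['R'],k['t']))
    print(c,'cam at',-R.T@t)
    for l in ['key_four','key_three','round_press','mill_socket']:
        for d in mark_of(c,l):
            X=np.array(d['centre']);p=K@(R@X+t);print(l,round(d['p'],2),X.round(),(p[:2]/p[2]).round())
E
```

```text
0.0 [ 274.91896645 -560.50254758  230.35844545] [[0.898, 0.44, -0.001], [0.44, -0.898, 0.002], [0.0, -0.002, -1.0]] 85.26566441295533
top cam at [422.87490991 -51.16482743 910.85406642]
key_four 0.79 [564. -54.  -1.] [315. 184.]
key_four 0.58 [ 500. -136.   -0.] [363. 223.]
key_four 0.58 [ 368. -195.    0.] [397. 301.]
key_three 0.96 [ 606. -218.    5.] [412. 160.]
round_press 0.83 [ 481. -311.    2.] [466. 236.]
mill_socket 0.72 [309. 171.  62.] [167. 338.]
mill_socket 0.69 [525. 117.  60.] [206. 200.]
scene cam at [1132.48499455 -123.22615035  788.77164295]
key_four 0.82 [ 371. -187.   -1.] [258. 231.]
key_four 0.62 [559. -57.   2.] [333. 304.]
key_four 0.56 [ 496. -142.    5.] [283. 278.]
round_press 0.89 [ 481. -315.    2.] [187. 278.]
mill_socket 0.89 [308. 173.  60.] [438. 177.]
mill_socket 0.67 [528. 113.  60.] [431. 263.]
```

View pics/top0.png

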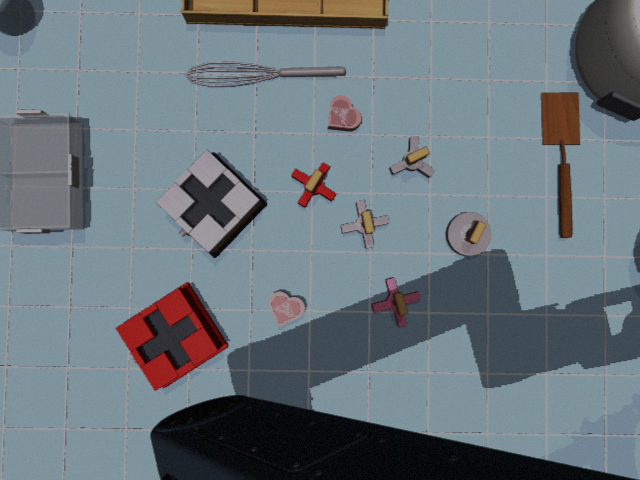

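View pics/scene0.png

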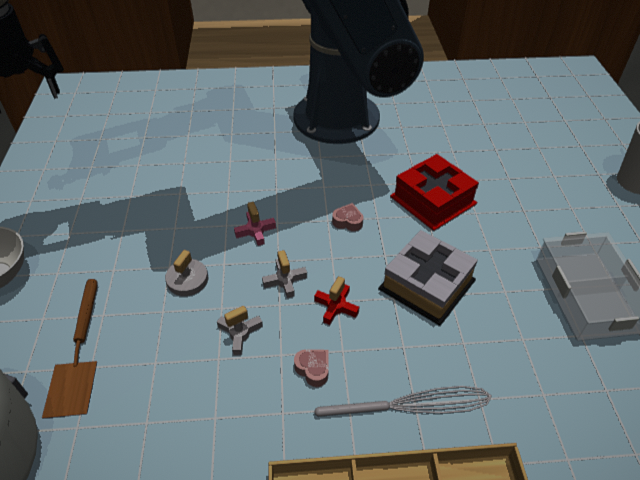

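The top picture shows the grey four-toothed key at px (365,224). The red one (315,184) and the pink one (397,302) are decoys. The grey mill is at (212,203), the red decoy mill at (170,337). Next I fit angles and centres with silhouettes.

```bash
cat > fit.py <<'E'
from cell import *
import cv2,numpy as np
from scipy.optimize import differential_evolution as DE
def cal(c):
    k=get_calibration(c);return [np.array(k[x]) for x in('intrinsics','R','t')]
def proj(C,X):
    p=(np.array(X)@C[1].T+C[2])@C[0].T;return p[:,:2]/p[:,2:]
def box(x0,x1,y0,y1,z0,z1): return np.array([[x,y,z] for x in(x0,x1) for y in(y0,y1) for z in(z0,z1)],float)
KEY=[box(-40,40,-7,7,0,18),box(-7,7,-40,40,0,18),box(-16,16,-16,16,0,18)*[.9,.9,1],box(-7,7,-7,7,18,40),box(-18,18,-7,7,40,64)]
SOCK=[box(-48,48,-14,14,0,0),box(-14,14,-48,48,0,0)]
def place(P,x,y,a,z):
    c,s=np.cos(a),np.sin(a);return P@np.array([[c,s,0],[-s,c,0],[0,0,1]])+[x,y,z]
def render(C,parts,x,y,a,z):
    m=np.zeros((480,640),np.uint8)
    for P in parts:
        h=cv2.convexHull(proj(C,place(P,x,y,a,z)).astype(np.float32))
        cv2.fillConvexPoly(m,np.round(h*16).astype(np.int32),1,shift=4)
    return m>0
def fit(C,mask,parts,x,y,z,amax,r=20):
    iou=lambda v:-(lambda m:(m&mask).sum()/max(1,(m|mask).sum()))(render(C,parts,*v,z))
    o=DE(iou,[(x-r,x+r),(y-r,y+r),(-amax,amax)],popsize=12,maxiter=50,tol=1e-5,seed=1)
    return o.x.round(3),round(-o.fun,3)
E
python3 - <<'E'
from fit import *
for c in ['top','scene']:
    im=read_camera(c);C=cal(c)
    best=None
    for d in trace(c,'key_four'):
        ys,xs=np.nonzero(d['region']);p=proj(C,[[498,-138,20]])[0]
        e=np.hypot(xs.mean()-p[0],ys.mean()-p[1])
        if e<15: best=d['region'];print(c,'key',fit(C,best,KEY,498,-138,0,np.pi/2))
    g=im.astype(int);roi=render(C,[box(-56,56,-56,56,0,0)],526,115,0.6,60)
    p=proj(C,[[526,115,60]])[0].astype(int)
    dark=(g.max(2)<95)
    n,l=cv2.connectedComponents(dark.astype(np.uint8),connectivity=4)
    m=l==l[p[1],p[0]];print(c,'dark',m.sum(),g[p[1],p[0]])
    print(fit(C,m,SOCK,526,115,60,np.pi/4))
E
```

```text
top key (array([ 496.571, -137.879,   -1.355]), np.float64(0.808))
top dark 1863 [42 45 48]
(array([525.01 , 116.207,  -0.757]), np.float64(0.961))
scene key (array([ 4.98534e+02, -1.39471e+02,  1.89000e-01]), np.float64(0.868))
scene dark 1173 [49 49 53]
(array([528.004, 112.631,  -0.744]), np.float64(0.934))
```

Call:
{"api": "carry_out", "payload": {
  "rows": [
    [[0.0321,-0.0234,0.003],[0,0,0],-1],
    [[0.0321,-0.0234,0.003],[0,0,0],-1],
    [[0.0321,-0.0234,0.003],[0,0,0],-1],
    [[0.0321,-0.0234,0.003],[0,0,0],-1],
    [[0.0321,-0.0234,0.003],[0,0,0],-1],
    [[0.0321,-0.0234,0.003],[0,0,0],-1],
    [[0.0321,-0.0234,0.003],[0,0,0],-1],
    [[0.0321,-0.0234,0.003],[0,0,0],-1],
    [[0.0321,-0.0234,0.003],[0,0,0],-1],
    [[0.0321,-0.0234,0.003],[0,0,0],-1],
    [[0.0321,-0.0234,0.003],[0,0,0],-1],
    [[0.0321,-0.0234,0.003],[0,0,0],-1],
    [[0,0,0],[0,0,0.085],-1],
    [[0,0,0],[0,0,0.085],-1],
    [[0,0,0],[0,0,0.085],-1],
    [[0,0,0],[0,0,0],-1],
    [[0,0,0],[0,0,0],-1],
    [[0,0,0],[0,0,0],-1]
  ]
}}

```text
clock: 2.2
eef_pos: [497.4, -139.7, 195.4]
ee_rot: [[0.98, 0.201, 0.0], [0.201, -0.98, -0.0], [0.0, 0.0, -1.0]]
ft_force: [0.3, 0.3, 0.1]
opening: 85.4
gripper_force: 0.0
```

Run:
```python
from fit import *
s=observe();print(s['clock'],s['eef_pos'],np.round(s['ee_rot'],3).tolist(),np.round(s['q'],2))
C=cal('wrist');im=read_camera('wrist');cv2.imwrite('pics/w1.png',im[:,:,::-1])
print(-C[1].T@C[2],proj(C,[[497,-138,20]]))
for d in trace('wrist','key_four'):
    ys,xs=np.nonzero(d['region']);print(d['p'],xs.mean(),ys.mean(),xs.min(),xs.max(),ys.min(),ys.max(),im[d['region']].mean(0),fit(C,d['region'],KEY,497,-138,0,np.pi/2))
print([d for d in mark_of('wrist','key_four')])
```

```text
2.2 [ 497.40117189 -139.66687108  195.40200724] [[0.98, 0.201, 0.0], [0.201, -0.98, -0.0], [0.0, 0.0, -1.0]] [-0.49  0.43  1.74  0.    0.97  0.88]
[ 571.2145189  -123.62886982  338.28086418] [[314.5288711  214.09018759]]
0.96 314.3727587291601 213.3724441648317 268 360 167 258 [101.19597358  96.27996225  89.88990249] (array([ 4.95212e+02, -1.38075e+02,  2.30000e-01]), np.float64(0.916))
0.7 341.9668851328044 349.5422559503277 301 382 307 397 [103.77164539  71.09520524  74.81855812] (array([ 5.04310e+02, -1.36456e+02,  2.88000e-01]), np.float64(0.0))
0.58 225.3592256799804 117.07228620436167 183 269 74 159 [141.68243078  74.90443519  62.97672139] (array([ 5.04310e+02, -1.36456e+02,  2.88000e-01]), np.float64(0.0))
[{'centre': [558.4, -52.0, -2.1], 'p': 0.89}, {'centre': [370.1, -188.5, -0.7], 'p': 0.79}, {'centre': [498.2, -138.1, -4.1], 'p': 0.72}]
```

View pics/w1.png

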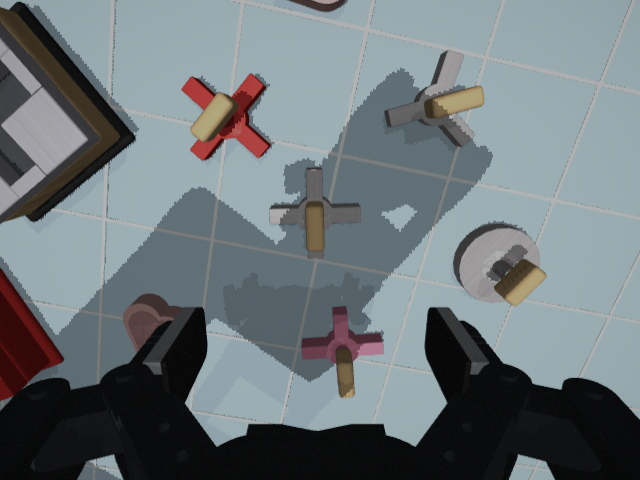

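The wrist view shows the grey cross key at px (314,213). The fit agrees with the other cameras: (496.3, −138.3) at 0.22 rad. I descend and grasp.

Call:
{"api": "carry_out", "payload": {
  "rows": [
    [[-0.001,-0.0016,0],[0,0,-0.018],-1],
    [[0,0,0.033],[0,0,0],-1],
    [[0,0,0.033],[0,0,0],-1],
    [[0,0,0.033],[0,0,0],-1],
    [[0,0,0.033],[0,0,0],-1],
    [[0,0,0.031],[0,0,0],-1],
    [[0,0,0],[0,0,0],-1],
    [[0,0,0],[0,0,0],-1],
    [[0,0,0],[0,0,0],1],
    [[0,0,0],[0,0,0],1],
    [[0,0,0],[0,0,0],1],
    [[0,0,0],[0,0,0],1],
    [[0,0,0],[0,0,0],1],
    [[0,0,0],[0,0,0],1],
    [[0,0,0],[0,0,0],1],
    [[0,0,0],[0,0,0],1]
  ],
  "newtons": 50
}}

```text
clock: 3.68
eef_pos: [496.5, -138.4, 33.2]
ee_rot: [[0.976, 0.217, 0.001], [0.217, -0.976, -0.001], [0.001, 0.001, -1.0]]
ft_force: [-1.0, -0.6, 7.0]
opening: 13.3
gripper_force: 54.0
```

Call:
{"api": "carry_out", "payload": {
  "rows": [
    [[0,0,-0.02],[0,0,0],1],
    [[0,0,-0.035],[0,0,0],1],
    [[0,0,-0.035],[0,0,0],1],
    [[0,0,-0.035],[0,0,0],1],
    [[0.0105,-0.03,0],[0,0,0],1],
    [[0.0105,-0.03,0],[0,0,0],1],
    [[0.0105,-0.03,0],[0,0,0],1],
    [[0.0105,-0.03,0],[0,0,0],1],
    [[0.0105,-0.03,0],[0,0,0],1],
    [[0.0105,-0.03,0],[0,0,0],1],
    [[0.0105,-0.03,0],[0,0,0],1],
    [[0.0105,-0.03,0],[0,0,0],1],
    [[0,0,0],[0,0,-0.1],1],
    [[0,0,0],[0,0,-0.1],1],
    [[0,0,0],[0,0,-0.1],1],
    [[0,0,0],[0,0,-0.1],1],
    [[0,0,0],[0,0,-0.1],1],
    [[0,0,0],[0,0,-0.1],1],
    [[0,0,0],[0,0,0],1],
    [[0,0,0],[0,0,0],1]
  ]
}}

```text
clock: 5.35
eef_pos: [525.6, 114.4, 157.0]
ee_rot: [[0.685, 0.729, -0.001], [0.729, -0.685, 0.0], [-0.001, -0.001, -1.0]]
ft_force: [0.2, -0.5, -1.9]
opening: 12.9
gripper_force: 52.8
```

Run:
```python
from fit import *
s=observe();print(s['clock'],s['eef_pos'],np.round(s['ee_rot'],3).tolist(),s['ft_force'],s['opening'])
C=cal('wrist');im=read_camera('wrist');cv2.imwrite('pics/w2.png',im[:,:,::-1])
e=s['eef_pos'];a=np.arctan2(s['ee_rot'][1][0],s['ee_rot'][0][0]);print('a',a)
for d in trace('wrist','key_four'):
    print(d['p'],[round(float(v.mean())) for v in np.nonzero(d['region'])],fit(C,d['region'],KEY,e[0],e[1],e[2]-33.2,np.pi/2))
print(mark_of('wrist','mill_socket'),mark_of('wrist','key_four'))
for c in ['scene','top']:
    read_camera(c)
    Ct=cal(c)
    for d in trace(c,'key_four'): print(c,fit(Ct,d['region'],KEY,e[0],e[1],e[2]-33.2,np.pi/2))
```

```text
5.35 [525.55289832 114.4483238  157.0239926 ] [[0.685, 0.729, -0.001], [0.729, -0.685, 0.0], [-0.001, -0.001, -1.0]] [ 0.181504   -0.53614121 -1.89025518] 12.935203671006821
a 0.8162989414911348
0.94 [337, 484] (array([545.553,  94.449,  -0.788]), np.float64(0.033))
0.84 [296, 316] (array([524.193, 114.3  ,   0.818]), np.float64(0.843))
[{'centre': [306.9, 165.7, 58.7], 'p': 0.81}] [{'centre': [559.3, -47.6, -2.5], 'p': 0.78}, {'centre': [526.3, 117.5, 122.4], 'p': 0.62}]
scene (array([529.186, 112.97 ,   0.842]), np.float64(0.65))
scene (array([5.32863e+02, 1.15992e+02, 2.88000e-01]), np.float64(0.0))
scene (array([5.32863e+02, 1.15992e+02, 2.88000e-01]), np.float64(0.0))
top (array([5.32863e+02, 1.15992e+02, 2.88000e-01]), np.float64(0.0))
top (array([5.32863e+02, 1.15992e+02, 2.88000e-01]), np.float64(0.0))
top (array([524.454, 113.806,   0.809]), np.float64(0.508))
```

View pics/w2.png

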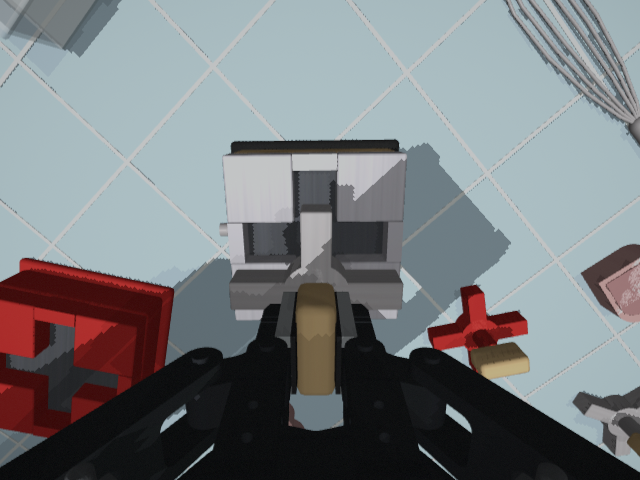

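The wrist view shows the key held upright. The mill's far slot is at px (315,185), in line with the tooth at (316,235). I check my socket estimate against this picture.

Run:
```python
from fit import *
C=cal('wrist')
for n,b in (('top',[[58,58,0],[58,-58,0],[-58,58,0]]),('slot',[[48,14,0],[48,-14,0],[14,48,0],[14,-48,0]])):
    print(n,proj(C,place(np.array(b,float),526.3,114.5,.82,60)).round(1).tolist())
im=read_camera('wrist').astype(int).mean(2)
# row profile across far slot, column profile through slot and top edge
print('r195',im[195,214:414:2].round().astype(int).tolist());print('c315',im[140:206:2,305].round().astype(int).tolist())
```

```text
top [[224.3, 152.8], [410.4, 152.8], [236.0, 318.9]]
slot [[295.1, 169.0], [339.5, 169.0], [244.3, 221.2], [390.2, 221.2]]
r195 [186, 186, 186, 186, 186, 164, 194, 195, 195, 195, 195, 194, 195, 196, 195, 192, 194, 195, 195, 195, 196, 196, 196, 194, 195, 195, 195, 194, 195, 196, 195, 195, 195, 194, 195, 193, 195, 196, 190, 95, 51, 49, 48, 89, 91, 89, 89, 89, 86, 86, 89, 85, 87, 85, 86, 87, 86, 84, 82, 44, 42, 87, 123, 122, 121, 121, 121, 120, 122, 175, 190, 188, 190, 176, 120, 121, 122, 123, 123, 119, 120, 121, 120, 119, 120, 121, 120, 120, 120, 119, 119, 118, 120, 122, 116, 121, 121, 122, 122, 122]
c315 [163, 28, 33, 36, 36, 54, 63, 124, 195, 196, 195, 196, 196, 196, 195, 178, 86, 88, 92, 91, 91, 90, 90, 89, 89, 89, 89, 90, 89, 89, 89, 88, 71]
```

The socket lies within about 2 mm of the key's axis, and the play is 7 mm. I lower it, slowly at the end.

Call:
{"api": "carry_out", "payload": {
  "rows": [
    [[0,0,0.03],[0,0,0],1],
    [[0,0,0.025],[0,0,0],1],
    [[0,0,0.005],[0,0,0],1],
    [[0,0,0.005],[0,0,0],1],
    [[0,0,0.004],[0,0,0],1],
    [[0,0,0.004],[0,0,0],1],
    [[0,0,0.004],[0,0,0],1],
    [[0,0,0.003],[0,0,0],1],
    [[0,0,0],[0,0,0],1],
    [[0,0,0],[0,0,0],1]
  ]
}}

```text
clock: 6.63
eef_pos: [526.1, 114.4, 77.5]
ee_rot: [[0.683, 0.73, 0.0], [0.73, -0.683, 0.0], [0.0, 0.0, -1.0]]
ft_force: [-0.7, -0.1, -1.3]
opening: 13.2
gripper_force: 52.7
```

No contact force, and the key is inside the socket. Push to the floor.

Call:
{"api": "carry_out", "payload": {
  "rows": [
    [[0,0,0.0015],[0,0,0],1],
    [[0,0,0.0015],[0,0,0],1],
    [[0,0,0],[0,0,0],1],
    [[0,0,0],[0,0,0],1],
    [[0,0,0],[0,0,0],1]
  ]
}}

```text
clock: 7.05
eef_pos: [526.4, 114.3, 75.2]
ee_rot: [[0.683, 0.73, 0.001], [0.73, -0.683, -0.0], [0.001, 0.001, -1.0]]
ft_force: [-0.8, -1.2, 6.8]
opening: 13.0
gripper_force: 53.9
```

Contact came at TCP z = 75.2, exactly the predicted fully-home height. Release and retreat.

Call:
{"api": "carry_out", "payload": {
  "rows": [
    [[0,0,0],[0,0,0],1],
    [[0,0,0],[0,0,0],-0.5],
    [[0,0,0],[0,0,0],-0.5],
    [[0,0,0],[0,0,0],-0.5],
    [[0,0,0],[0,0,0],-0.5],
    [[0,0,0],[0,0,0],-0.5],
    [[0,0,0],[0,0,0],-0.5],
    [[0,0,-0.01],[0,0,0],-0.5],
    [[0,0,-0.03],[0,0,0],-0.5],
    [[0,0,-0.03],[0,0,0],-0.5],
    [[0,0,-0.03],[0,0,0],-0.5],
    [[0,0,-0.02],[0,0,0],-0.5],
    [[0,0,0],[0,0,0],-0.5],
    [[0,0,0],[0,0,0],-0.5]
  ]
}}

```text
clock: 8.22
eef_pos: [526.8, 114.5, 196.2]
ee_rot: [[0.683, 0.73, 0.004], [0.73, -0.683, 0.0], [0.003, 0.003, -1.0]]
ft_force: [-0.6, 0.2, 0.6]
opening: 64.0
gripper_force: 0.0
```

Run:
```python
from fit import *
s=observe();print(s['clock'],s['eef_pos'],s['ft_force'],s['opening'])
C=cal('wrist');im=read_camera('wrist');cv2.imwrite('pics/w3.png',im[:,:,::-1])
print(mark_of('wrist','key_four'))
```

```text
8.2167 [526.77431764 114.4692522  196.15611415] [-0.5640884   0.22547017  0.60773139] 63.98240058820481
[{'centre': [527.1, 115.5, 41.6], 'p': 0.9}, {'centre': [557.5, -53.4, -1.6], 'p': 0.62}]
```

View pics/w3.png

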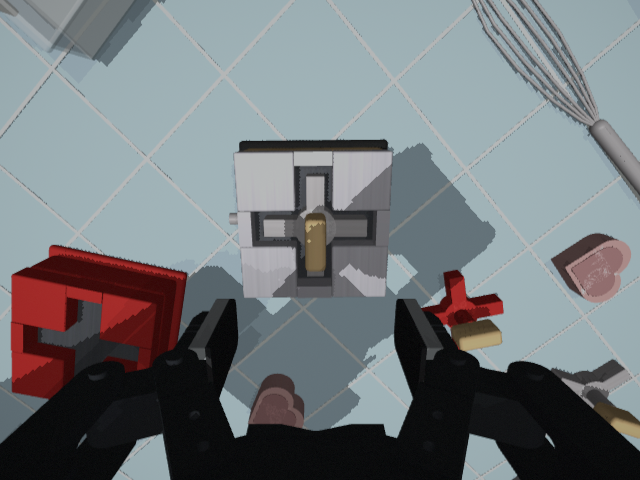

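The key sits flush and centred in the grey mill's cross at px (315,228), origin at z≈42, and the gripper is clear.

```bash
python3 -c "from cell import *;print(close_job())"
```

```text
the job is handed in; nothing more can be done
None
```

The four-toothed key is fully home in the grey mill's socket and released, the three-toothed key and round press were left alone, and the job is handed in; no verdict came back.

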